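Load the roll tray into the bifold bread cabinet

ROBOT

A 7-joint arm with a two-finger parallel gripper is mounted at the origin on the work surface. World frame = base frame: x ahead of the robot, y to its left, z up, the work surface at z = 0. Lengths are in m, angles in rad, forces in N, time in s.
With the tool pointing down it reaches from about 0.35 to 0.9 m from the base axis. Payload 8.1 kg.
Tool frame: the origin (TCP) lies on the centre line of the jaws, within the pads' length; the fingertips stand 25 mm ahead of it and the grasp point (between the pads) lies 6 mm ahead of it; z points along the fingers, y is the line along which they close (so a half turn about z gives the same grasp; the last joint's range is limited). The gripper opens to 92 mm and grips with 3 to 60 N. Pads are 19 mm wide; open, the fingers measure 130 mm over their backs; the gripper's body (75 mm by 190 mm) begins 47 mm behind the grasp point.
Start: joints at [1.1, 0.434, 0.025, 1.573, -0.012, 1.134, -0.075], TCP at [0.225, -0.583, 0.23] pointing down, gripper open.
Joint ranges: [-2.62, 2.62], [-0.44, 2.09], [-1.27, 1.32], [0.08, 2.57], [-1.32, 4.46], [0.12, 2], [-2.74, 2.74]. Speed limits (rad/s): [2.22, 2.22, 3.01, 3.01, 3.14, 3.14, 3.14].

INTERFACE

Orientations are given as a rotation vector (axis times angle).
In Python, from bench import get_obs, imaging, workorder gives the robot as it stands.
- The arm moves only by the shell command python3 -m crank 'ROWS' [FORCE]. ROWS is JSON, a list of rows, each an object of numbers: "jaw": the opening, from 0 (shut) to 1 (fully open); "dx", "dy", "dz": the shift along the tool's x, y, z in mm; "wx", "wy", "wz": the turn, a rotation vector about the tool's x, y, z in rad. In form: [{"jaw": .., "dx": .., "dy": .., "dz": .., "wx": .., "wy": .., "wz": ..}, ...]. A call has exactly 8 rows; each row shifts and turns the commanded pose from where the row before left it, along the tool's axes as they then stand; what a row does not reach is not made up. A row lasts 1/10 s, in which the tool goes at most 50 mm and 8.59 degrees, less where a joint would pass 70% of its speed; a pose out of reach is approached as far as the arm can. A call is refused whole if a number of a shift passes 50 or a number of a turn 0.15, either way. A call with a gripper value outside its range is refused whole. The fingers move at their own pace and stop on an object; FORCE is the grip in N (left out, the last holds). Time passes only in rows, so rows that do not move let the fingers close, or fill a call up. It gives the time, the measured TCP pose, the force, the opening and the grip force at its end, in the units of the state.
- get_obs(): the state, without advancing time (a new reading comes with each control period).
- imaging.capture(name): name is "scene" or "top" or "wrist"; returns a dict with "frame" (420x560x3 uint8, red, green, blue), "camera_matrix" (3x3 intrinsics, pixels), "world_to_cam" (4x4, takes a point from world to camera coordinates). Camera axes: x right, y down, z forward; pixel columns grow to the right and rows downward; lengths in m; the calibration is good to about 2 mm. The wrist camera is an equidistant fisheye: a pixel r from the principal point sees the ray r / f radians off the axis. A picture is of the moment at which its call begins. There is no depth.
- workorder.hand_in(): hands the job in; it is judged then, once.
The state is a dict: "time_s": time; "joint_positions": joint angles; "qvel": joint speeds; "joint_torque": joint torques, N m; "tool_pos": TCP position; "tcp_rot": TCP orientation; "contact_force": force on the tool from outside, world axes, zero at the start; "ft_torque": the same for the moment, N m; "opening": finger opening in m; "gripper_force": force on a finger pad.
Only numpy, scipy, OpenCV 4.12 (cv2) and the standard library are available. Lean on these libraries where they do the work, as an engineer would, in place of code of your own. Each camera call takes 0.05 s, during which the arm holds its last target. There are 200 camera calls.

TASK

Pull the bread cabinet's bifold door by its brass handle until both panels are folded fully open against the left side. Then lift the roll tray, keep it level, set it down gently on the landing board in front of the open mouth with its red handle facing outwards, and let go; then take it again by the red handle and slide it straight in until the whole box is inside and only the handle sticks out. Leave the door open and do not disturb the jar, the bottle and the round loaf.

Things in the scene. Friction and masses are not known exactly. Their poses are not given: they have to be found in the camera images.
- mouth (a point): Middle of the cabinet's mouth, in the door plane, on top of the 15 mm thick base board (15 mm above the counter). x points into the cabinet, y to the left seen from the front, z up. The mouth is 310 mm wide (y -155 to 155), 202 mm deep inside. The flat base board also projects 160 mm in front of the door plane, full width, as the landing board
- bin: Bread cabinet, fixed, dark wood, 344 mm wide, glass roof and back; origin on the counter, 15 mm below mouth, same axes. Side walls start at the door plane and end 165 mm above the counter. The roof starts 20 mm behind the door plane; its top is 170 mm above the counter
- panel_a (a joint): Bifold door, angle q of its left panel: 0 closed (both panels in the door plane), 1.4 fully folded open (stop). Two light wood panels, each 155 mm wide, 12 mm thick, tops 150 mm above the counter. At q the fold juts out 155 mm x sin q; the right panel lies at -q to the door plane, its far edge running in the track. Starts closed or ajar; stays where left; needs a few newtons
- door_pivot (a point): Upright axis of the left panel: at x 0, y +155 mm of mouth, 135 mm above the base board. The left panel runs from it to the fold, the right panel from the fold to the track
- door_handle (a point): Grip point of the brass door handle: upright round bar, 12 mm diameter, on the right panel, 30 mm from the fold, its axis 42 mm in front of the panel's middle plane. Point on the bar's axis, 150 mm above the counter; the bar's free end is 26 mm above it, the stub to the panel 50 mm below. y axis: along the panel to the fold; x axis: through the panel
- tray_center (a point): Roll tray: narrow light wood box 130 long (x) x 62 wide (y) x 50 high mm, with three bread rolls fast in it (tops 59 mm above its underside) and a red stick handle at its -x end; about 0.4 kg. Point at the centre of the box, 25 mm above its underside. Can be gripped across its 62 mm width
- tray_handle (a point): Grip point on the tray's red handle: a bar along the tray's x axis, 70 mm long from the end of the box, 22 mm wide (y), 16 mm high. Point on its centre line, 50 mm from the box (115 mm from tray_center along the tray's -x), 32 mm above the tray's underside
- tray: The same tray; origin at the centre of the underside of its box
- jar: Bystander: amber glass jar with red cap, 72 mm in diameter, 100 mm high; origin under its centre. The tray and the jar lie on opposite sides of the cabinet, either way round
- bottle: Bystander: green bottle, 64 mm in diameter, 200 mm high; origin under its centre
- cob: Bystander: round brown loaf, 120 mm in diameter, 75 mm high; origin under its centre
Mind the look-alikes: they are no part of the job. Leave any black look-alike of the tray alone.

How it is judged:
On the way, in this order (a step that is already met when the one before it is completed fails the run):
1. the door is being folded by its handle: a hand on the handle with the door open past 0.5 rad (value of joint panel_a above 0.5 rad and distance between the grasp point and door_handle below 0.06 m and contact force between the fingers and bin above 0.2 N).
2. the door is folded open (at least 1.2 of 1.4 rad) (value of joint panel_a above 1.2 rad), for 0.2 s.
3. the tray stands flat on the landing board in front of the mouth, its middle still outside, handle outwards and within 20 degrees of straight, and has been let go (x of tray_center in the frame of mouth between -0.16 and -0.005 m and y of tray_center in the frame of mouth between -0.13 and 0.13 m and z of tray_center in the frame of mouth between 0.019 and 0.031 m and x of mouth in the frame of tray_center above 0 m and angle between the x axis of tray_center and the x axis of mouth, either way round below 0.35 rad and linear speed of tray below 0.02 m/s and contact force between the fingers and tray below 0.1 N), for 0.2 s.
4. the tray is being slid by its handle: a hand on the handle with the middle of the box past the door plane (x of tray_center in the frame of mouth above 0 m and distance between the grasp point and tray_handle below 0.06 m and contact force between the fingers and tray above 0.2 N).
At the end, for the whole second after the job is handed in: Tray flat on the base board, box inside the mouth (centre at least 60 mm behind the door plane), within 15 degrees of straight, the handle's grip point still outside the door plane; door still folded open (at least 1.15 rad); tray released and at rest; bystanders within 30 mm (x of tray_center in the frame of mouth above 0.06 m and x of tray_handle in the frame of mouth below 0 m and z of tray_center in the frame of mouth between 0.019 and 0.031 m and angle between the x axis of tray_center and the x axis of mouth, either way round below 0.26 rad and value of joint panel_a above 1.15 rad and linear speed of tray below 0.02 m/s); the robot touches nothing.
It fails at once if the tray is tipped by more than 23 degrees (angle between tray's own z axis and vertical above 0.4 rad).
It fails at once if the tray is dropped (moves faster than 0.5 m/s with no finger on it) (linear speed of tray above 0.5 m/s and contact force between the fingers and tray below 0.05 N).
It fails at once if the jar is shifted by more than 30 mm (distance of jar from where it was at the start of the episode above 0.03 m).
It fails at once if the bottle is shifted by more than 30 mm (distance of bottle from where it was at the start of the episode above 0.03 m).
It fails at once if the round loaf is shifted by more than 30 mm (distance of cob from where it was at the start of the episode above 0.03 m).
It also fails if it takes over 72 s, if anything falls off the work surface, if the arm or the gripper's body presses on something with over 40 N, if the wrist force passes 120 N, or if a joint passes its speed limit or range.

## Working session

There is one attempt and no reset: what is moved stays moved. The work goes in short steps, Python scripts to look and compute and a shell command to move; the robot and the scene stay as the last step left them, time stands still between calls to the robot, and variables do not carry over. Pictures are saved under pics/ and viewed, at most 10 in all, crops included, and the job is handed in when it is done.

```bash
mkdir -p pics; ls; cat > h.py <<'E'
import numpy as np,cv2,json
from bench import get_obs,imaging,workorder
from scipy.spatial.transform import Rotation as R
def shot(n,f=None):
    c=imaging.capture(n)
    if f: cv2.imwrite('pics/'+f,c['frame'][:,:,::-1])
    return c
def ray(c,u,v):
    K=c['camera_matrix'];T=c['world_to_cam']
    d=np.array([(u-K[0,2])/K[0,0],(v-K[1,2])/K[1,1],1.])
    return -T[:3,:3].T@T[:3,3], T[:3,:3].T@d
def onz(c,u,v,z):
    o,d=ray(c,u,v); return o+d*(z-o[2])/d[2]
def proj(c,p):
    q=c['world_to_cam'][:3,:3]@np.array(p)+c['world_to_cam'][:3,3];k=c['camera_matrix']@q
    return k[:2]/k[2]
E
python3 - <<'E'
from h import *
a=shot('scene','s1.png');b=shot('top','t1.png')
for c in(a,b): print(c['camera_matrix'].round(1).tolist(),ray(c,280,210))
o=get_obs();print(o['tool_pos'],o['tcp_rot'],R.from_rotvec(o['tcp_rot']).as_matrix().round(3))
E
```

```text
pics
[[469.8, 0.0, 285.1], [0.0, 469.8, 207.1], [0.0, 0.0, 1.0]] (array([0.37743344, 0.37665665, 1.23233575]), array([ 0.12718043, -0.32055658, -0.93873656]))
[[505.5, 0.0, 278.8], [0.0, 505.5, 216.3], [0.0, 0.0, 1.0]] (array([ 0.43003708, -0.00945389,  1.4712388 ]), array([ 6.45998237e-02,  5.04152052e-04, -9.97991780e-01]))
[ 0.22452798 -0.58280018  0.22953073] [-3.08731714e+00 -5.74136506e-01  5.77502371e-04] [[ 0.933  0.359 -0.001]
 [ 0.359 -0.933  0.001]
 [-0.    -0.001 -1.   ]]
```

View pics/s1.png

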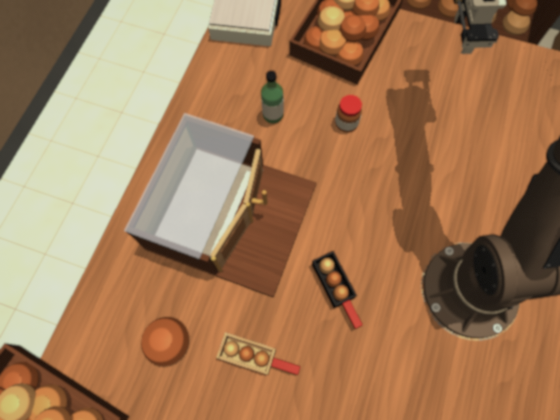

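View pics/t1.png

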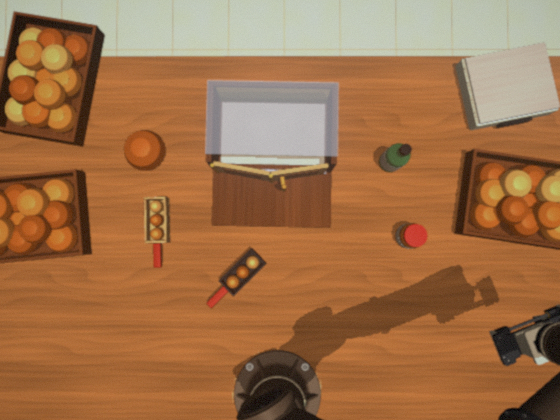

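Top view: +x is up and +y is left. The light tray is at (155,220) with its red handle toward the robot at (157,255). The door is ajar, fold at (271,175), brass handle at about (282,183). The landing board's front edge is at row 227, and the black look-alike is at (237,275). I'll zoom in for pixels.

```bash
python3 - <<'E'
from h import *
b=cv2.imread('pics/t1.png')
cv2.imwrite('pics/t1z.png',cv2.resize(b[130:280,135:345],None,fx=3.8,fy=3.8,interpolation=cv2.INTER_CUBIC))
c=shot('top')
P=lambda u,v,z:print((u,v,z),onz(c,u,v,z).round(4))
P(211,227,.015);P(331,227,.015);P(213,165,.15);P(271,175,.15);P(328,165,.15);P(282,188,.176)
P(155,220,.05);P(157,255,.032)
hsv=cv2.cvtColor(c['frame'],cv2.COLOR_RGB2HSV)
m=((hsv[...,0]<6)|(hsv[...,0]>174))&(hsv[...,1]>180)&(hsv[...,2]>110)
n,l,s,ce=cv2.connectedComponentsWithStats(m.astype(np.uint8))
for i in range(1,n):
    if s[i,4]>30: print(s[i],ce[i])
E
```

```text
(211, 227, 0.015) [0.4749 0.1901 0.015 ]
(331, 227, 0.015) [ 0.4754 -0.1557  0.015 ]
(213, 165, 0.15) [0.634  0.1677 0.15  ]
(271, 175, 0.15) [0.6077 0.015  0.15  ]
(328, 165, 0.15) [ 0.6343 -0.1349  0.15  ]
(282, 188, 0.176) [ 0.5706 -0.0139  0.176 ]
(155, 220, 0.05) [0.4934 0.3433 0.05  ]
(157, 255, 0.032) [0.3946 0.3406 0.032 ]
[404 224  23  23 413] [414.98305085 235.07748184]
[154 244   7  23 155] [156.91612903 255.01935484]
[207 286  20  21 155] [216.98064516 296.51612903]
```

View pics/t1z.png

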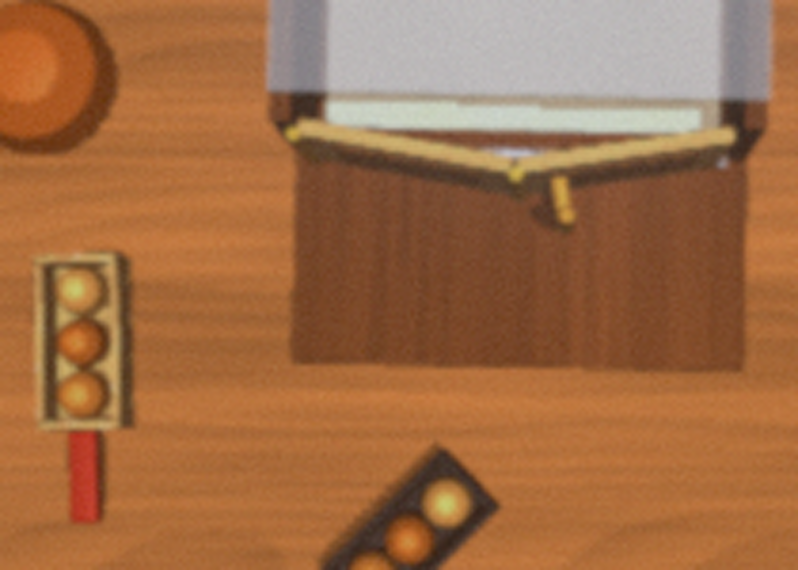

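The points fit the given sizes. Landing board is 346 mm wide, mouth ≈ (0.635, 0.017), yaw ≈ 0, q ≈ 0.19. The predicted bar at (0.570, -0.018) matches the measured (0.572, -0.019). Moving over the handle now.

```bash
python3 -m crank '[{"jaw":0.6,"dz":-35,"wz":0.0875},{"jaw":0.6,"dz":-35,"wz":0.0875},{"jaw":0.6,"dx":32,"dy":-35},{"jaw":0.6,"dx":32,"dy":-35},{"jaw":0.6,"dx":32,"dy":-35},{"jaw":0.6,"dx":32,"dy":-35},{"jaw":0.6,"dx":32,"dy":-35},{"jaw":0.6,"dx":32,"dy":-35}]' 30
python3 -m crank '[{"jaw":0.6,"dx":32,"dy":-35},{"jaw":0.6,"dx":32,"dy":-35},{"jaw":0.6,"dx":32,"dy":-35},{"jaw":0.6,"dx":32,"dy":-35},{"jaw":0.6,"dx":32,"dy":-35},{"jaw":0.6,"dx":32,"dy":-35},{"jaw":0.6,"dx":32,"dy":-35},{"jaw":0.6,"dx":32,"dy":-35}]'
cat >> h.py <<'E'
def to(tx,ty,tz=None):
    o=get_obs();M=R.from_rotvec(o['tcp_rot']).as_matrix();p=np.array(o['tool_pos'])
    t=np.array([tx,ty,p[2] if tz is None else tz]);print('pos',p.round(4),'yang',np.degrees(np.arctan2(M[1,1],M[0,1])).round(2),'tz',M[:,2].round(3),'move',(M.T@(t-p)*1000).round(1))
E
python3 - <<'E'
from h import *
to(.571,-.0175,.156);c=shot('wrist','w1.png');print(c['camera_matrix'],c['world_to_cam'].round(3))
E
```

```text
pos [ 0.2246 -0.5828  0.2296] yang -68.93 tz [-0.001  0.001 -1.   ] move [ 526.5 -402.9   74.1]
[[325.1922621    0.         277.94451996]
 [  0.         325.1922621  210.17805224]
 [  0.           0.           1.        ]] [[ 0.36  -0.933 -0.001 -0.625]
 [-0.896 -0.346  0.277 -0.036]
 [-0.259 -0.099 -0.961  0.39 ]
 [ 0.     0.     0.     1.   ]]validation failed for argument at $[0]...
validation failed for argument at $[0]...
```

View pics/w1.png

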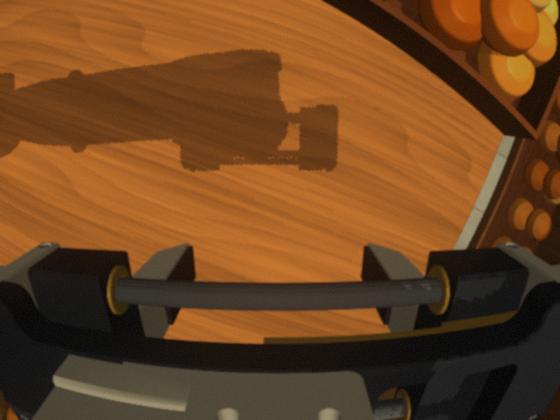

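Both calls were refused because every key is required. The picture shows only the start pose, with the arm unmoved and bare table under the fingers. I'll resend with full rows.

```bash
python3 -m crank '[{"jaw":0.6,"dx":0,"dy":0,"dz":-35,"wx":0,"wy":0,"wz":0.0875},{"jaw":0.6,"dx":0,"dy":0,"dz":-35,"wx":0,"wy":0,"wz":0.0875},{"jaw":0.6,"dx":32,"dy":-35,"dz":0,"wx":0,"wy":0,"wz":0},{"jaw":0.6,"dx":32,"dy":-35,"dz":0,"wx":0,"wy":0,"wz":0},{"jaw":0.6,"dx":32,"dy":-35,"dz":0,"wx":0,"wy":0,"wz":0},{"jaw":0.6,"dx":32,"dy":-35,"dz":0,"wx":0,"wy":0,"wz":0},{"jaw":0.6,"dx":32,"dy":-35,"dz":0,"wx":0,"wy":0,"wz":0},{"jaw":0.6,"dx":32,"dy":-35,"dz":0,"wx":0,"wy":0,"wz":0}]' 30
python3 -m crank '[{"jaw":0.6,"dx":32,"dy":-35,"dz":0,"wx":0,"wy":0,"wz":0},{"jaw":0.6,"dx":32,"dy":-35,"dz":0,"wx":0,"wy":0,"wz":0},{"jaw":0.6,"dx":32,"dy":-35,"dz":0,"wx":0,"wy":0,"wz":0},{"jaw":0.6,"dx":32,"dy":-35,"dz":0,"wx":0,"wy":0,"wz":0},{"jaw":0.6,"dx":32,"dy":-35,"dz":0,"wx":0,"wy":0,"wz":0},{"jaw":0.6,"dx":32,"dy":-35,"dz":0,"wx":0,"wy":0,"wz":0},{"jaw":0.6,"dx":32,"dy":-35,"dz":0,"wx":0,"wy":0,"wz":0},{"jaw":0.6,"dx":32,"dy":-35,"dz":0,"wx":0,"wy":0,"wz":0}]'
cat >> h.py <<'E'
def fproj(c,p):  # fisheye
    q=c['world_to_cam'][:3,:3]@np.array(p)+c['world_to_cam'][:3,3];K=c['camera_matrix']
    r=np.hypot(q[0],q[1]);th=np.arctan2(r,q[2]);return K[0,0]*th*q[:2]/r+K[:2,2]
def fonz(c,u,v,z):
    K=c['camera_matrix'];T=c['world_to_cam'];d=np.array([u-K[0,2],v-K[1,2]]);r=np.hypot(*d);th=r/K[0,0]
    d=T[:3,:3].T@np.array([*(np.sin(th)*d/r),np.cos(th)]);o=-T[:3,:3].T@T[:3,3];return o+d*(z-o[2])/d[2]
E
python3 - <<'E'
from h import *
to(.571,-.0175,.156);c=shot('wrist','w2.png');print(fproj(c,[.571,-.0175,.176]),fproj(c,[.571,-.0175,.1]))
E
```

```text
time_s: 1.0
tool_pos: [0.3735, -0.3385, 0.3003]
tcp_rot: [3.127, 0.302, 0.0]
contact_force: [0.7, -0.7, 0.0]
opening: 0.0551
gripper_force: 0.0
time_s: 1.8
tool_pos: [0.5712, -0.0148, 0.3002]
tcp_rot: [3.127, 0.302, 0.0]
contact_force: [1.3, -1.0, -0.4]
opening: 0.0552
gripper_force: 0.0
pos [ 0.5712 -0.0148  0.3002] yang -78.97 tz [ 0. -0. -1.] move [ -0.7   2.6 144.2]
[280.4004662  204.12949036] [279.89719831 186.4066941 ]
```

View pics/w2.png

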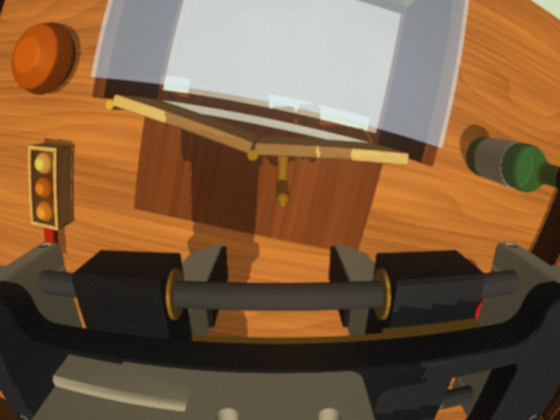

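The bar's top is at (283,200) against a predicted (280,204), so it is within 3 mm. Descend and grip.

```bash
python3 -m crank '[{"jaw":0.6,"dx":2,"dy":4,"dz":46,"wx":0,"wy":0,"wz":0},{"jaw":0.6,"dx":0,"dy":0,"dz":46,"wx":0,"wy":0,"wz":0},{"jaw":0.6,"dx":0,"dy":0,"dz":36,"wx":0,"wy":0,"wz":0},{"jaw":0.6,"dx":0,"dy":0,"dz":16,"wx":0,"wy":0,"wz":0},{"jaw":0,"dx":0,"dy":0,"dz":0,"wx":0,"wy":0,"wz":0},{"jaw":0,"dx":0,"dy":0,"dz":0,"wx":0,"wy":0,"wz":0},{"jaw":0,"dx":0,"dy":0,"dz":0,"wx":0,"wy":0,"wz":0},{"jaw":0,"dx":0,"dy":0,"dz":0,"wx":0,"wy":0,"wz":0}]' 30
python3 - <<'E'
from h import *
o=get_obs();p=np.array(o['tool_pos'][:2]);M=np.array([.635,.017])
def H(q):
    s,c=np.sin(q),np.cos(q);return np.array([-.155*s+.03*s-.042*c,.155-.155*c-.03*c-.042*s])
print(p-M,H(.19),H(.2),o['opening'],o['gripper_force'])
# path: q .2->1.41 in 16 rows, tool rotates world by dq each row
q=.2;X=H(q);a=np.radians(-79)
for k in range(16):
    q2=.2+1.21*(k+1)/16;d=H(q2)-H(q)
    x=np.array([-np.sin(a),np.cos(a)]);y=np.array([np.cos(a),np.sin(a)])
    print(k,round(q2,2),(d@x*1000).round(1),(d@y*1000).round(1));q=q2;a+=1.21/16
E
```

```text
time_s: 2.65
tool_pos: [0.5742, -0.02, 0.1577]
tcp_rot: [3.127, 0.302, 0.004]
contact_force: [0.1, -0.1, 0.2]
opening: 0.0278
gripper_force: 0.0
[-0.06083012 -0.03700941] [-0.06485154 -0.03460286] [-0.06599646 -0.03465643] 0.027835181945995126 0.0
0 0.28 -8.2 -1.8
1 0.35 -7.4 -3.4
2 0.43 -6.3 -4.8
3 0.5 -5.0 -6.0
4 0.58 -3.6 -7.0
5 0.65 -2.0 -7.8
6 0.73 -0.3 -8.3
7 0.8 1.4 -8.6
8 0.88 3.2 -8.6
9 0.96 5.0 -8.4
10 1.03 6.7 -7.9
11 1.11 8.3 -7.1
12 1.18 9.7 -6.1
13 1.26 11.0 -4.9
14 1.33 12.1 -3.5
15 1.41 13.0 -2.0
```

```bash
python3 -m crank '[{"jaw":0,"dx":0,"dy":0,"dz":0,"wx":0,"wy":0,"wz":0},{"jaw":0,"dx":0,"dy":0,"dz":0,"wx":0,"wy":0,"wz":0},{"jaw":0,"dx":0,"dy":0,"dz":0,"wx":0,"wy":0,"wz":0},{"jaw":0,"dx":0,"dy":0,"dz":0,"wx":0,"wy":0,"wz":0},{"jaw":0,"dx":-8,"dy":-2,"dz":0,"wx":0,"wy":0,"wz":-0.076},{"jaw":0,"dx":-7.5,"dy":-3.5,"dz":0,"wx":0,"wy":0,"wz":-0.076},{"jaw":0,"dx":-6.5,"dy":-5,"dz":0,"wx":0,"wy":0,"wz":-0.076},{"jaw":0,"dx":-5,"dy":-6,"dz":0,"wx":0,"wy":0,"wz":-0.076}]' 40
python3 -m crank '[{"jaw":0,"dx":-3.5,"dy":-7,"dz":0,"wx":0,"wy":0,"wz":-0.076},{"jaw":0,"dx":-2,"dy":-8,"dz":0,"wx":0,"wy":0,"wz":-0.076},{"jaw":0,"dx":0,"dy":-8.5,"dz":0,"wx":0,"wy":0,"wz":-0.076},{"jaw":0,"dx":1.5,"dy":-8.5,"dz":0,"wx":0,"wy":0,"wz":-0.076},{"jaw":0,"dx":0,"dy":0,"dz":0,"wx":0,"wy":0,"wz":0},{"jaw":0,"dx":0,"dy":0,"dz":0,"wx":0,"wy":0,"wz":0},{"jaw":0,"dx":0,"dy":0,"dz":0,"wx":0,"wy":0,"wz":0},{"jaw":0,"dx":0,"dy":0,"dz":0,"wx":0,"wy":0,"wz":0}]'
python3 - <<'E'
from h import *
to(.5,0);shot('top','t2.png')
b=cv2.imread('pics/t2.png');cv2.imwrite('pics/t2z.png',cv2.resize(b[130:280,190:345],None,fx=3.8,fy=3.8))
E
```

```text
time_s: 3.45
tool_pos: [0.5434, -0.0143, 0.1569]
tcp_rot: [3.042, 0.773, 0.004]
contact_force: [3.1, -3.7, 1.7]
opening: 0.0107
gripper_force: 40.0
time_s: 4.25
tool_pos: [0.5185, 0.0099, 0.1567]
tcp_rot: [2.892, 1.222, -0.006]
contact_force: [-9.1, -4.3, 15.5]
opening: 0.0108
gripper_force: 40.0
pos [0.5185 0.0099 0.1567] yang -44.2 tz [-0.003 -0.003 -1.   ] move [-20.   -6.4   0.1]
```

View pics/t2z.png

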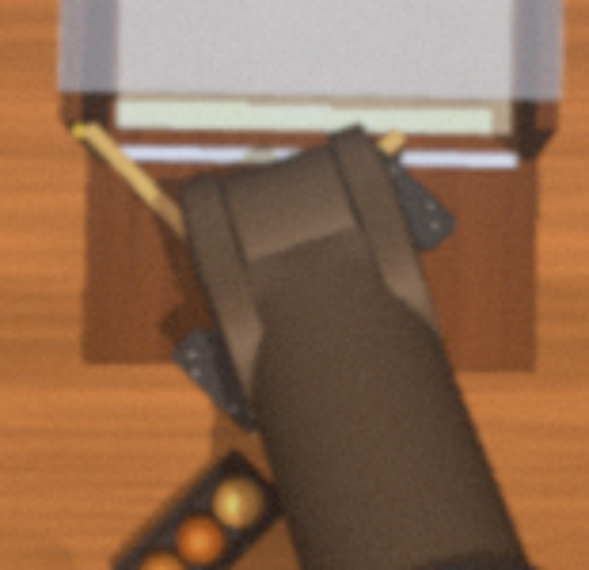

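The left panel runs from (88,130) to (180,230), so q ≈ 0.8 as planned. Continuing the fold.

```bash
python3 -m crank '[{"jaw":0,"dx":3,"dy":-8.5,"dz":0,"wx":0,"wy":0,"wz":-0.076},{"jaw":0,"dx":5,"dy":-8.5,"dz":0,"wx":0,"wy":0,"wz":-0.076},{"jaw":0,"dx":6.5,"dy":-8,"dz":0,"wx":0,"wy":0,"wz":-0.076},{"jaw":0,"dx":8.5,"dy":-7,"dz":0,"wx":0,"wy":0,"wz":-0.076},{"jaw":0,"dx":9.5,"dy":-6,"dz":0,"wx":0,"wy":0,"wz":-0.076},{"jaw":0,"dx":11,"dy":-5,"dz":0,"wx":0,"wy":0,"wz":-0.076},{"jaw":0,"dx":12,"dy":-3.5,"dz":0,"wx":0,"wy":0,"wz":-0.076},{"jaw":0,"dx":10,"dy":-1.5,"dz":0,"wx":0,"wy":0,"wz":-0.05}]'
python3 -m crank '[{"jaw":0,"dx":2,"dy":0,"dz":0,"wx":0,"wy":0,"wz":0},{"jaw":0,"dx":2,"dy":0,"dz":0,"wx":0,"wy":0,"wz":0},{"jaw":0,"dx":0,"dy":0,"dz":0,"wx":0,"wy":0,"wz":0},{"jaw":0,"dx":0,"dy":0,"dz":0,"wx":0,"wy":0,"wz":0},{"jaw":0,"dx":0,"dy":0,"dz":0,"wx":0,"wy":0,"wz":0},{"jaw":0,"dx":0,"dy":0,"dz":0,"wx":0,"wy":0,"wz":0},{"jaw":0,"dx":0,"dy":0,"dz":0,"wx":0,"wy":0,"wz":0},{"jaw":0,"dx":0,"dy":0,"dz":0,"wx":0,"wy":0,"wz":0}]'
python3 - <<'E'
from h import *
to(.505,.099)
E
```

```text
time_s: 5.1
tool_pos: [0.5086, 0.0951, 0.1568]
tcp_rot: [2.416, 2.004, -0.001]
contact_force: [-1.3, -3.6, 7.8]
opening: 0.0108
gripper_force: 40.0
time_s: 5.9
tool_pos: [0.5089, 0.0975, 0.1568]
tcp_rot: [2.42, 1.999, -0.003]
contact_force: [-3.9, -5.4, 11.2]
opening: 0.0107
gripper_force: 40.0
pos [0.5089 0.0975 0.1568] yang -10.86 tz [-0.    -0.003 -1.   ] move [ 0.7 -4.1 -0. ]
```

Handle stands at the modelled q = 1.4 position. Release, rise, turn the tool square, and go over the tray.

```bash
python3 -m crank '[{"jaw":0.4,"dx":0,"dy":0,"dz":0,"wx":0,"wy":0,"wz":0},{"jaw":0.4,"dx":0,"dy":0,"dz":0,"wx":0,"wy":0,"wz":0},{"jaw":0.4,"dx":0,"dy":0,"dz":0,"wx":0,"wy":0,"wz":0},{"jaw":0.4,"dx":0,"dy":0,"dz":-20,"wx":0,"wy":0,"wz":0},{"jaw":0.4,"dx":0,"dy":0,"dz":-40,"wx":0,"wy":0,"wz":0},{"jaw":0.4,"dx":0,"dy":0,"dz":-45,"wx":0,"wy":0,"wz":0},{"jaw":1,"dx":0,"dy":0,"dz":-40,"wx":0,"wy":0,"wz":0.138},{"jaw":1,"dx":0,"dy":0,"dz":0,"wx":0,"wy":0,"wz":0.138}]'
python3 -m crank '[{"jaw":1,"dx":0,"dy":0,"dz":0,"wx":0,"wy":0,"wz":0.138},{"jaw":1,"dx":0,"dy":0,"dz":0,"wx":0,"wy":0,"wz":0.138},{"jaw":1,"dx":0,"dy":0,"dz":0,"wx":0,"wy":0,"wz":0.138},{"jaw":1,"dx":0,"dy":0,"dz":0,"wx":0,"wy":0,"wz":0.138},{"jaw":1,"dx":0,"dy":0,"dz":0,"wx":0,"wy":0,"wz":0.138},{"jaw":1,"dx":0,"dy":0,"dz":0,"wx":0,"wy":0,"wz":0.138},{"jaw":1,"dx":0,"dy":0,"dz":0,"wx":0,"wy":0,"wz":0.138},{"jaw":1,"dx":0,"dy":0,"dz":0,"wx":0,"wy":0,"wz":0.138}]'
python3 -m crank '[{"jaw":1,"dx":-3,"dy":-40,"dz":0,"wx":0,"wy":0,"wz":0},{"jaw":1,"dx":-3,"dy":-40,"dz":0,"wx":0,"wy":0,"wz":0},{"jaw":1,"dx":-3,"dy":-40,"dz":0,"wx":0,"wy":0,"wz":0},{"jaw":1,"dx":-3,"dy":-40,"dz":0,"wx":0,"wy":0,"wz":0},{"jaw":1,"dx":-3,"dy":-40,"dz":0,"wx":0,"wy":0,"wz":0},{"jaw":1,"dx":-3,"dy":-41,"dz":0,"wx":0,"wy":0,"wz":0},{"jaw":1,"dx":0,"dy":0,"dz":0,"wx":0,"wy":0,"wz":0},{"jaw":1,"dx":0,"dy":0,"dz":0,"wx":0,"wy":0,"wz":0}]'
python3 - <<'E'
from h import *
to(.490,.339,.041);c=shot('wrist','w3.png')
for p in [(.4934,.339,.05),(.4934+.065,.339+.031,.05),(.4934+.065,.339-.031,.05),(.3946,.3395,.04)]:print(fproj(c,p).round(1))
shot('top','t3.png')
a=cv2.imread('pics/w3.png');b=cv2.imread('pics/t3.png')
cv2.imwrite('pics/c3.png',np.hstack([a[:,100:480],cv2.resize(b[130:280,130:280],(420,420))]))
E
```

```text
time_s: 6.7
tool_pos: [0.5112, 0.1012, 0.3066]
tcp_rot: [2.675, 1.643, 0.013]
contact_force: [-0.2, 0.4, -1.3]
opening: 0.0481
gripper_force: 0.0
time_s: 7.5
tool_pos: [0.5088, 0.0999, 0.301]
tcp_rot: [3.141, -0.004, -0.0]
contact_force: [0.5, 0.6, 0.4]
opening: 0.0918
gripper_force: 0.0
time_s: 8.3
tool_pos: [0.4895, 0.3419, 0.3006]
tcp_rot: [3.141, 0.008, -0.001]
contact_force: [0.3, -0.7, -0.2]
opening: 0.0918
gripper_force: 0.0
pos [0.4895 0.3419 0.3006] yang -89.7 tz [-0.001 -0.    -1.   ] move [  0.7   2.8 259.6]
[279.8 174.5]
[254.9 122.8]
[305.3 123.2]
[278.8 244.5]
```

View pics/c3.png

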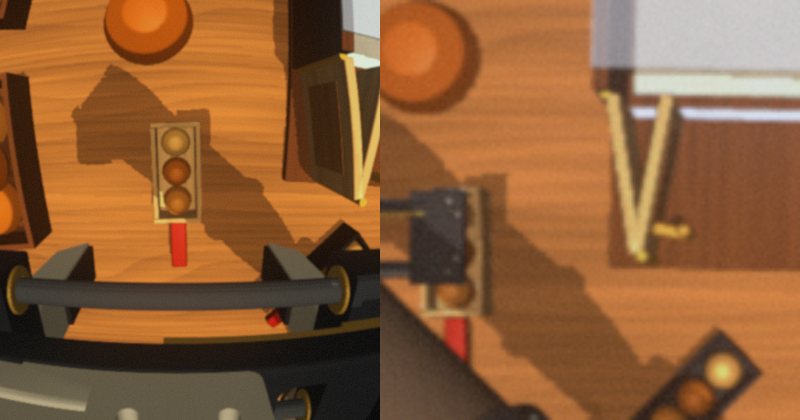

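The door stands fully folded (panel slope ≈ 1.37 rad). The tray box runs from (251,124) to (301,220) in full-frame pixels. That puts its centre at y ≈ 0.343 with yaw ≈ +0.03, nearly under the tool. Descend and grip.

```bash
python3 -m crank '[{"jaw":1,"dx":1,"dy":-1,"dz":40,"wx":0,"wy":0,"wz":-0.03},{"jaw":1,"dx":0,"dy":0,"dz":45,"wx":0,"wy":0,"wz":0},{"jaw":1,"dx":0,"dy":0,"dz":45,"wx":0,"wy":0,"wz":0},{"jaw":1,"dx":0,"dy":0,"dz":45,"wx":0,"wy":0,"wz":0},{"jaw":1,"dx":0,"dy":0,"dz":35,"wx":0,"wy":0,"wz":0},{"jaw":1,"dx":0,"dy":0,"dz":25,"wx":0,"wy":0,"wz":0},{"jaw":1,"dx":0,"dy":0,"dz":15,"wx":0,"wy":0,"wz":0},{"jaw":1,"dx":0,"dy":0,"dz":9,"wx":0,"wy":0,"wz":0}]'
python3 -m crank '[{"jaw":0.5,"dx":0,"dy":0,"dz":0,"wx":0,"wy":0,"wz":0},{"jaw":0.5,"dx":0,"dy":0,"dz":0,"wx":0,"wy":0,"wz":0},{"jaw":0.5,"dx":0,"dy":0,"dz":0,"wx":0,"wy":0,"wz":0},{"jaw":0.5,"dx":0,"dy":0,"dz":0,"wx":0,"wy":0,"wz":0},{"jaw":0.5,"dx":0,"dy":0,"dz":0,"wx":0,"wy":0,"wz":0},{"jaw":0.5,"dx":0,"dy":0,"dz":0,"wx":0,"wy":0,"wz":0},{"jaw":0.5,"dx":0,"dy":0,"dz":0,"wx":0,"wy":0,"wz":0},{"jaw":0.5,"dx":0,"dy":0,"dz":0,"wx":0,"wy":0,"wz":0}]' 30
python3 - <<'E'
from h import *
to(.49,.343,.041)
E
```

```text
time_s: 9.2
tool_pos: [0.4915, 0.3405, 0.0414]
tcp_rot: [3.14, 0.049, -0.001]
contact_force: [-0.6, 0.5, -0.6]
opening: 0.0916
gripper_force: 0.0
time_s: 10.0
tool_pos: [0.4917, 0.3428, 0.0433]
tcp_rot: [-3.14, -0.052, -0.003]
contact_force: [-0.0, 0.7, 6.8]
opening: 0.0619
gripper_force: 30.0
pos [0.4917 0.3428 0.0433] yang -88.12 tz [ 0.002  0.001 -1.   ] move [-1.7 -0.3  2.3]
```

Grip is good at 61.9 mm. Lift smoothly.

```bash
python3 -m crank '[{"jaw":0.5,"dx":0,"dy":0,"dz":-5,"wx":0,"wy":0,"wz":0},{"jaw":0.5,"dx":0,"dy":0,"dz":-15,"wx":0,"wy":0,"wz":0},{"jaw":0.5,"dx":0,"dy":0,"dz":-30,"wx":0,"wy":0,"wz":0},{"jaw":0.5,"dx":0,"dy":0,"dz":-40,"wx":0,"wy":0,"wz":0},{"jaw":0.5,"dx":0,"dy":0,"dz":-45,"wx":0,"wy":0,"wz":0},{"jaw":0.5,"dx":0,"dy":0,"dz":-45,"wx":0,"wy":0,"wz":0},{"jaw":0.5,"dx":0,"dy":0,"dz":-30,"wx":0,"wy":0,"wz":0.04},{"jaw":0.5,"dx":0,"dy":0,"dz":-15,"wx":0,"wy":0,"wz":0}]' 35
python3 - <<'E'
from h import *
to(.555,-.023);shot('scene','s4.png');shot('wrist','w4.png')
a=cv2.imread('pics/s4.png');b=cv2.imread('pics/w4.png')
cv2.imwrite('pics/c4.png',np.hstack([cv2.resize(a[180:420,130:380],(400,384)),cv2.resize(b,(400,300))[:384] if 0 else cv2.copyMakeBorder(cv2.resize(b,(400,300)),0,84,0,0,0)]))
E
```

```text
time_s: 10.8
tool_pos: [0.4914, 0.3425, 0.2717]
tcp_rot: [-3.139, 0.013, -0.006]
contact_force: [0.4, 0.7, -3.6]
opening: 0.0616
gripper_force: 35.0
pos [0.4914 0.3425 0.2717] yang -90.48 tz [ 0.004  0.003 -1.   ] move [ 66.7 364.9  -0.8]
```

View pics/c4.png

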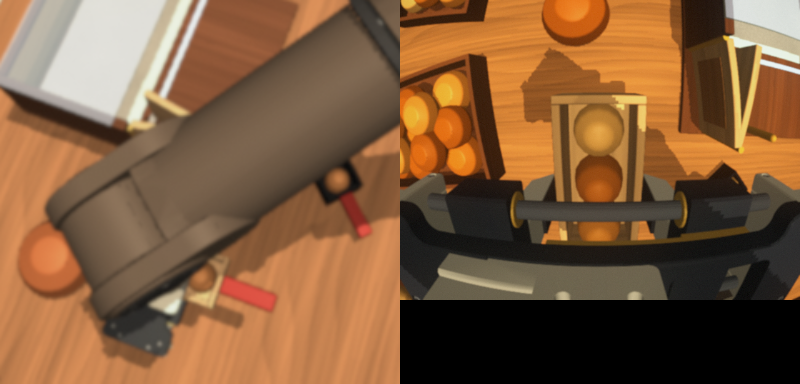

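The tray hangs straight and level between the fingers (box front edge at (555–645,97) in the right half). Carry it over to the landing board, then lower it part-way.

```bash
python3 -m crank '[{"jaw":0.5,"dx":5,"dy":20,"dz":0,"wx":0,"wy":0,"wz":0},{"jaw":0.5,"dx":6,"dy":35,"dz":0,"wx":0,"wy":0,"wz":0},{"jaw":0.5,"dx":7,"dy":45,"dz":0,"wx":0,"wy":0,"wz":0},{"jaw":0.5,"dx":8,"dy":45,"dz":0,"wx":0,"wy":0,"wz":0},{"jaw":0.5,"dx":8,"dy":45,"dz":0,"wx":0,"wy":0,"wz":0},{"jaw":0.5,"dx":8,"dy":45,"dz":0,"wx":0,"wy":0,"wz":0},{"jaw":0.5,"dx":8,"dy":45,"dz":0,"wx":0,"wy":0,"wz":0},{"jaw":0.5,"dx":7,"dy":40,"dz":0,"wx":0,"wy":0,"wz":0}]'
python3 -m crank '[{"jaw":0.5,"dx":4,"dy":28,"dz":0,"wx":0,"wy":0,"wz":0},{"jaw":0.5,"dx":2,"dy":16,"dz":0,"wx":0,"wy":0,"wz":0},{"jaw":0.5,"dx":0,"dy":0,"dz":15,"wx":0,"wy":0,"wz":0},{"jaw":0.5,"dx":0,"dy":0,"dz":30,"wx":0,"wy":0,"wz":0},{"jaw":0.5,"dx":0,"dy":0,"dz":40,"wx":0,"wy":0,"wz":0},{"jaw":0.5,"dx":0,"dy":0,"dz":40,"wx":0,"wy":0,"wz":0},{"jaw":0.5,"dx":0,"dy":0,"dz":30,"wx":0,"wy":0,"wz":0},{"jaw":0.5,"dx":0,"dy":0,"dz":15,"wx":0,"wy":0,"wz":0}]'
python3 - <<'E'
from h import *
to(.552,-.023,.0583)
E
```

```text
time_s: 11.7
tool_pos: [0.5448, 0.0186, 0.2661]
tcp_rot: [3.141, -0.013, -0.004]
contact_force: [0.5, 0.6, -3.0]
opening: 0.0614
gripper_force: 35.0
time_s: 12.5
tool_pos: [0.5483, -0.0228, 0.0933]
tcp_rot: [-3.142, 0.011, 0.01]
contact_force: [-0.4, -0.2, -2.5]
opening: 0.0615
gripper_force: 35.0
pos [ 0.5483 -0.0228  0.0933] yang -90.39 tz [-0.007  0.    -1.   ] move [ 3.9  0.1 35. ]
```

```bash
python3 -m crank '[{"jaw":0.5,"dx":4,"dy":0,"dz":10,"wx":0,"wy":0,"wz":0},{"jaw":0.5,"dx":0,"dy":0,"dz":10,"wx":0,"wy":0,"wz":0},{"jaw":0.5,"dx":0,"dy":0,"dz":5,"wx":0,"wy":0,"wz":0},{"jaw":0.5,"dx":0,"dy":0,"dz":3,"wx":0,"wy":0,"wz":0},{"jaw":0.5,"dx":0,"dy":0,"dz":2,"wx":0,"wy":0,"wz":0},{"jaw":0.5,"dx":0,"dy":0,"dz":2,"wx":0,"wy":0,"wz":0},{"jaw":0.5,"dx":0,"dy":0,"dz":1,"wx":0,"wy":0,"wz":0},{"jaw":0.5,"dx":0,"dy":0,"dz":0,"wx":0,"wy":0,"wz":0}]'
python3 -m crank '[{"jaw":0.5,"dx":0,"dy":0,"dz":1,"wx":0,"wy":0,"wz":0},{"jaw":0.5,"dx":0,"dy":0,"dz":1,"wx":0,"wy":0,"wz":0},{"jaw":0.5,"dx":0,"dy":0,"dz":0,"wx":0,"wy":0,"wz":0},{"jaw":0.5,"dx":0,"dy":0,"dz":0,"wx":0,"wy":0,"wz":0},{"jaw":0.5,"dx":0,"dy":0,"dz":0,"wx":0,"wy":0,"wz":0},{"jaw":0.5,"dx":0,"dy":0,"dz":0,"wx":0,"wy":0,"wz":0},{"jaw":0.5,"dx":0,"dy":0,"dz":0,"wx":0,"wy":0,"wz":0},{"jaw":0.5,"dx":0,"dy":0,"dz":0,"wx":0,"wy":0,"wz":0}]'
```

```text
time_s: 13.3
tool_pos: [0.5555, -0.0226, 0.0644]
tcp_rot: [3.141, -0.012, 0.0]
contact_force: [-0.5, -0.6, -3.9]
opening: 0.0619
gripper_force: 35.0
time_s: 14.1
tool_pos: [0.5555, -0.0226, 0.0622]
tcp_rot: [3.142, -0.011, 0.0]
contact_force: [0.2, 0.2, -3.7]
opening: 0.0616
gripper_force: 35.0
```

```bash
python3 -m crank '[{"jaw":0.5,"dx":0,"dy":0,"dz":2,"wx":0,"wy":0,"wz":0},{"jaw":0.5,"dx":0,"dy":0,"dz":1,"wx":0,"wy":0,"wz":0},{"jaw":0.5,"dx":0,"dy":0,"dz":1,"wx":0,"wy":0,"wz":0},{"jaw":0.5,"dx":0,"dy":0,"dz":0,"wx":0,"wy":0,"wz":0},{"jaw":0.5,"dx":0,"dy":0,"dz":0,"wx":0,"wy":0,"wz":0},{"jaw":0.5,"dx":0,"dy":0,"dz":0,"wx":0,"wy":0,"wz":0},{"jaw":0.5,"dx":0,"dy":0,"dz":0,"wx":0,"wy":0,"wz":0},{"jaw":0.5,"dx":0,"dy":0,"dz":0,"wx":0,"wy":0,"wz":0}]'
python3 -m crank '[{"jaw":0.5,"dx":0,"dy":0,"dz":1,"wx":0,"wy":0,"wz":0},{"jaw":0.5,"dx":0,"dy":0,"dz":0,"wx":0,"wy":0,"wz":0},{"jaw":0.5,"dx":0,"dy":0,"dz":0,"wx":0,"wy":0,"wz":0},{"jaw":0.5,"dx":0,"dy":0,"dz":0,"wx":0,"wy":0,"wz":0},{"jaw":0.5,"dx":0,"dy":0,"dz":0,"wx":0,"wy":0,"wz":0},{"jaw":0.5,"dx":0,"dy":0,"dz":0,"wx":0,"wy":0,"wz":0},{"jaw":0.5,"dx":0,"dy":0,"dz":0,"wx":0,"wy":0,"wz":0},{"jaw":0.5,"dx":0,"dy":0,"dz":0,"wx":0,"wy":0,"wz":0}]'
```

```text
time_s: 14.9
tool_pos: [0.5554, -0.0226, 0.0583]
tcp_rot: [3.141, -0.011, -0.0]
contact_force: [-2.1, -0.5, 2.5]
opening: 0.0615
gripper_force: 35.0
time_s: 15.7
tool_pos: [0.5554, -0.0227, 0.0582]
tcp_rot: [3.141, -0.012, 0.0]
contact_force: [-7.2, -1.4, 14.2]
opening: 0.0616
gripper_force: 35.0
```

Contact made (+14 N). Release, rise, and move back over the red handle.

```bash
python3 -m crank '[{"jaw":0.5,"dx":0,"dy":0,"dz":-0.8,"wx":0,"wy":0,"wz":0},{"jaw":1,"dx":0,"dy":0,"dz":0,"wx":0,"wy":0,"wz":0},{"jaw":1,"dx":0,"dy":0,"dz":0,"wx":0,"wy":0,"wz":0},{"jaw":1,"dx":0,"dy":0,"dz":0,"wx":0,"wy":0,"wz":0},{"jaw":1,"dx":0,"dy":0,"dz":0,"wx":0,"wy":0,"wz":0},{"jaw":1,"dx":0,"dy":0,"dz":0,"wx":0,"wy":0,"wz":0},{"jaw":1,"dx":0,"dy":0,"dz":-20,"wx":0,"wy":0,"wz":0},{"jaw":1,"dx":0,"dy":0,"dz":-40,"wx":0,"wy":0,"wz":0}]'
python3 -m crank '[{"jaw":1,"dx":0,"dy":0,"dz":-40,"wx":0,"wy":0,"wz":0},{"jaw":1,"dx":0,"dy":0,"dz":-40,"wx":0,"wy":0,"wz":0},{"jaw":0.6,"dx":-30,"dy":0,"dz":-20,"wx":0,"wy":0,"wz":0},{"jaw":0.6,"dx":-40,"dy":0,"dz":0,"wx":0,"wy":0,"wz":0},{"jaw":0.6,"dx":-40,"dy":0,"dz":0,"wx":0,"wy":0,"wz":0},{"jaw":0.6,"dx":-3,"dy":0,"dz":0,"wx":0,"wy":0,"wz":0},{"jaw":0.6,"dx":0,"dy":0,"dz":0,"wx":0,"wy":0,"wz":0},{"jaw":0.6,"dx":0,"dy":0,"dz":0,"wx":0,"wy":0,"wz":0}]'
python3 - <<'E'
from h import *
to(.442,-.023,.053);c=shot('wrist','w5.png')
for p in [(.5575,-.023,.065),(.4925,-.023,.065),(.4425,-.023,.055),(.4225,-.023,.055),(.635,.172,.15)]:print(fproj(c,p).round(1))
hsv=cv2.cvtColor(c['frame'],cv2.COLOR_RGB2HSV)
m=((hsv[...,0]<6)|(hsv[...,0]>174))&(hsv[...,1]>180)&(hsv[...,2]>110)
n,l,s,ce=cv2.connectedComponentsWithStats(m.astype(np.uint8))
for i in range(1,n):
    if s[i,4]>60: print(s[i],ce[i],fonz(c,*ce[i],.055))
E
```

```text
time_s: 16.5
tool_pos: [0.5533, -0.0228, 0.1161]
tcp_rot: [-3.141, 0.011, 0.009]
contact_force: [0.9, 0.5, 0.4]
opening: 0.0917
gripper_force: 0.0
time_s: 17.3
tool_pos: [0.4436, -0.0218, 0.2183]
tcp_rot: [-3.141, 0.012, -0.002]
contact_force: [0.9, -0.4, 0.4]
opening: 0.0557
gripper_force: 0.0
pos [ 0.4436 -0.0218  0.2183] yang -90.42 tz [ 0.001  0.    -1.   ] move [ -1.8   1.3 165.3]
[277.8  77.1]
[278.3 145.6]
[278.7 194.6]
[278.8 213.8]
[43.4  2.7]
[ 268  146   21   65 1255] [278.0247012  177.54900398] [ 0.45992136 -0.02249113  0.055     ]
[555 188   5  33 131] [557.35114504 204.82442748] [ 0.43125238 -0.40276766  0.055     ]
```

View pics/w5.png

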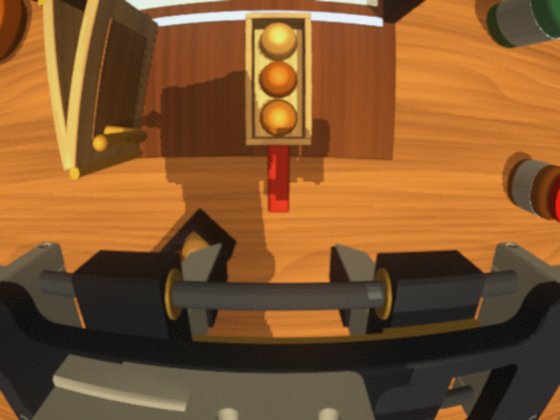

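The tray stands straight on the landing board and is released. The handle spans columns 268–289, rows 146–211, 0.5 mm off my estimate, and the black look-alike's corner is clear at (200,215). Descend and grip the handle.

```bash
python3 -m crank '[{"jaw":0.5,"dx":-1,"dy":0.5,"dz":40,"wx":0,"wy":0,"wz":0},{"jaw":0.5,"dx":0,"dy":0,"dz":45,"wx":0,"wy":0,"wz":0},{"jaw":0.5,"dx":0,"dy":0,"dz":40,"wx":0,"wy":0,"wz":0},{"jaw":0.5,"dx":0,"dy":0,"dz":25,"wx":0,"wy":0,"wz":0},{"jaw":0.5,"dx":0,"dy":0,"dz":15,"wx":0,"wy":0,"wz":0},{"jaw":0.15,"dx":0,"dy":0,"dz":0,"wx":0,"wy":0,"wz":0},{"jaw":0.15,"dx":0,"dy":0,"dz":0,"wx":0,"wy":0,"wz":0},{"jaw":0.15,"dx":0,"dy":0,"dz":0,"wx":0,"wy":0,"wz":0}]' 20
python3 -m crank '[{"jaw":0.15,"dx":0,"dy":0,"dz":0,"wx":0,"wy":0,"wz":0},{"jaw":0.15,"dx":0,"dy":0,"dz":0,"wx":0,"wy":0,"wz":0},{"jaw":0.15,"dx":0,"dy":0,"dz":0,"wx":0,"wy":0,"wz":0},{"jaw":0.15,"dx":0,"dy":0,"dz":0,"wx":0,"wy":0,"wz":0},{"jaw":0.15,"dx":0,"dy":0,"dz":0,"wx":0,"wy":0,"wz":0},{"jaw":0.15,"dx":0,"dy":0,"dz":0,"wx":0,"wy":0,"wz":0},{"jaw":0.15,"dx":0,"dy":0,"dz":0,"wx":0,"wy":0,"wz":0},{"jaw":0.15,"dx":0,"dy":0,"dz":0,"wx":0,"wy":0,"wz":0}]'
```

```text
time_s: 18.15
tool_pos: [0.4426, -0.0221, 0.0538]
tcp_rot: [-3.141, 0.011, -0.002]
contact_force: [-0.0, -0.1, 0.4]
opening: 0.0266
gripper_force: 0.0
time_s: 18.95
tool_pos: [0.442, -0.0222, 0.0531]
tcp_rot: [-3.141, 0.011, -0.001]
contact_force: [3.9, 0.7, 3.1]
opening: 0.0214
gripper_force: 20.0
```

Handle gripped at 21.4 mm. Slide 167 mm straight in.

```bash
python3 -m crank '[{"jaw":0.15,"dx":5,"dy":0,"dz":0,"wx":0,"wy":0,"wz":0},{"jaw":0.15,"dx":12,"dy":0,"dz":0,"wx":0,"wy":0,"wz":0},{"jaw":0.15,"dx":15,"dy":0,"dz":0,"wx":0,"wy":0,"wz":0},{"jaw":0.15,"dx":15,"dy":0,"dz":0,"wx":0,"wy":0,"wz":0},{"jaw":0.15,"dx":15,"dy":0,"dz":0,"wx":0,"wy":0,"wz":0},{"jaw":0.15,"dx":15,"dy":0,"dz":0,"wx":0,"wy":0,"wz":0},{"jaw":0.15,"dx":15,"dy":0,"dz":0,"wx":0,"wy":0,"wz":0},{"jaw":0.15,"dx":15,"dy":0,"dz":0,"wx":0,"wy":0,"wz":0}]' 25
python3 -m crank '[{"jaw":0.15,"dx":15,"dy":0,"dz":0,"wx":0,"wy":0,"wz":0},{"jaw":0.15,"dx":15,"dy":0,"dz":0,"wx":0,"wy":0,"wz":0},{"jaw":0.15,"dx":15,"dy":0,"dz":0,"wx":0,"wy":0,"wz":0},{"jaw":0.15,"dx":10,"dy":0,"dz":0,"wx":0,"wy":0,"wz":0},{"jaw":0.15,"dx":5,"dy":0,"dz":0,"wx":0,"wy":0,"wz":0},{"jaw":0.15,"dx":0,"dy":0,"dz":0,"wx":0,"wy":0,"wz":0},{"jaw":0.15,"dx":0,"dy":0,"dz":0,"wx":0,"wy":0,"wz":0},{"jaw":0.15,"dx":0,"dy":0,"dz":0,"wx":0,"wy":0,"wz":0}]'
```

```text
time_s: 19.75
tool_pos: [0.5441, -0.0234, 0.0522]
tcp_rot: [3.14, -0.011, -0.014]
contact_force: [-12.8, -0.2, 14.6]
opening: 0.0215
gripper_force: 25.0
time_s: 20.55
tool_pos: [0.6058, -0.0236, 0.0525]
tcp_rot: [3.141, -0.011, -0.008]
contact_force: [-6.6, -0.5, 9.3]
opening: 0.0216
gripper_force: 25.0
```

```bash
python3 -m crank '[{"jaw":0.5,"dx":0,"dy":0,"dz":0,"wx":0,"wy":0,"wz":0},{"jaw":0.5,"dx":0,"dy":0,"dz":0,"wx":0,"wy":0,"wz":0},{"jaw":0.5,"dx":0,"dy":0,"dz":0,"wx":0,"wy":0,"wz":0},{"jaw":0.5,"dx":0,"dy":0,"dz":0,"wx":0,"wy":0,"wz":0},{"jaw":0.5,"dx":-15,"dy":0,"dz":-3,"wx":0,"wy":0,"wz":0},{"jaw":0.5,"dx":-30,"dy":0,"dz":-5,"wx":0,"wy":0,"wz":0},{"jaw":0.5,"dx":-30,"dy":0,"dz":-10,"wx":0,"wy":0,"wz":0},{"jaw":0.5,"dx":-20,"dy":0,"dz":-40,"wx":0,"wy":0,"wz":0}]'
python3 -m crank '[{"jaw":0.5,"dx":0,"dy":0,"dz":-45,"wx":0,"wy":0,"wz":0},{"jaw":0.5,"dx":0,"dy":0,"dz":-45,"wx":0,"wy":0,"wz":0},{"jaw":0.5,"dx":-20,"dy":0,"dz":-45,"wx":0,"wy":0,"wz":0},{"jaw":0.5,"dx":-40,"dy":0,"dz":-20,"wx":0,"wy":0,"wz":0},{"jaw":0.5,"dx":-30,"dy":0,"dz":0,"wx":0,"wy":0,"wz":0},{"jaw":0.5,"dx":0,"dy":0,"dz":0,"wx":0,"wy":0,"wz":0},{"jaw":0.5,"dx":0,"dy":0,"dz":0,"wx":0,"wy":0,"wz":0},{"jaw":0.5,"dx":0,"dy":0,"dz":0,"wx":0,"wy":0,"wz":0}]'
python3 - <<'E'
from h import *
to(.44,-.023);c=shot('wrist','w6.png')
for p in [(.635,.017-.155,.015),(.606,-.023,.055),(.656,-.023,.065)]:print(fproj(c,p).round(1))
hsv=cv2.cvtColor(c['frame'],cv2.COLOR_RGB2HSV)
m=((hsv[...,0]<6)|(hsv[...,0]>174))&(hsv[...,1]>180)&(hsv[...,2]>110)
n,l,s,ce=cv2.connectedComponentsWithStats(m.astype(np.uint8))
for i in range(1,n):
    if s[i,4]>60: x,y,w,h,_=s[i];print(s[i],fonz(c,x+w/2,y,.055),fonz(c,x+w/2,y+h,.055))
E
```

```text
time_s: 21.35
tool_pos: [0.5087, -0.0232, 0.1083]
tcp_rot: [3.141, -0.011, -0.013]
contact_force: [0.1, -1.2, 0.2]
opening: 0.0458
gripper_force: 0.0
time_s: 22.15
tool_pos: [0.4242, -0.0222, 0.2659]
tcp_rot: [-3.141, 0.012, -0.0]
contact_force: [0.2, -0.1, -0.4]
opening: 0.046
gripper_force: 0.0
pos [ 0.4242 -0.0222  0.2659] yang -90.42 tz [ 0.  0. -1.] move [15.8  0.7  0. ]
[367.9  17.1]
[277.1  25.5]
[276.8 -17.2]
[269   0  19  42 779] [ 0.63788906 -0.02476097  0.055     ] [ 0.58613619 -0.02439437  0.055     ]
[ 532  152   28   47 1047] [ 0.47845297 -0.41309565  0.055     ] [ 0.40783577 -0.42794634  0.055     ]
```

View pics/w6.png

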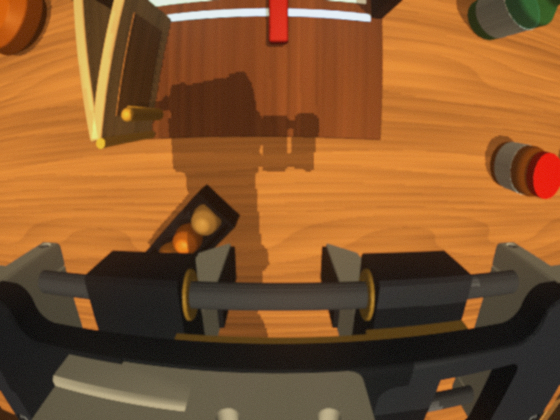

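The handle's end is at (279,42), so x = 0.586. The box centre is then about 86 mm behind the door plane and the grip point about 29 mm outside it. The door is still folded, the bystanders are untouched and the hand is clear. Handing in.

```bash
python3 -c "from bench import workorder;print(workorder.hand_in())"
```

```text
the job is handed in; nothing more can be done
None
```

The job is handed in at about 22 s of the 72 s limit, but hand-in returned no verdict: the door is folded open, the box sits about 86 mm inside the mouth with only its handle sticking out, and the jar, bottle and loaf were not touched.

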